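Hook the smoked trays together and level the top one

TASK

Swing the steel hook at the side of the two stacked trays closed until it rests in its catch. Then press the steel levelling knob on the top tray firmly down, so that the sprung tray sits on its foot, and, with it pressed down, turn it until the bubble of the tray's spirit level is centred between the two lines. The foot pad is still bonding, so finish while holding: keep pressing the knob down with the bubble centred, and leave the other things on the dresser where they are.

Things in the scene. Friction and masses are not known exactly. Their poses are not given: they have to be found in the camera images.
- stack: Two stacked smoked acrylic trays. Origin: centre of the lower tray's underside, on the dresser; x away from the robot at yaw 0, y to the left along the long side. Lower tray 240 x 340 x 45 mm, fixed; top tray 200 x 300 x 18 mm, rim at z 75, rocks slightly about x. A spirit level, an aluminium bar 36 wide, 18 high, lies in it along y at x +30, from y -100 to +65. Hook pillar at x -90, y -184.
- hook (a joint): Hook arm angle about its upright pivot, rad: 0 = closed, along the stack's +x, against the stop of its catch (end of travel); 1.57 = open, along the stack's -y, away from the trays. Closing turns counter-clockwise from above. It stays where it is left; friction 0.05 N m.
- hook_pivot (a point): The hook's pivot axis, at the underside of the arm, on top of the pillar (z 89 mm).
- hook_post (a point): Mid-height (z 109 mm) of the upright round finger post at the end of the hook arm, 12 mm in diameter, 90 mm from the pivot, standing from z 96 (top of the arm) to z 122. The arm is a flat steel bar 14 wide, 7 thick. The catch's stop stands to z 108 mm on the trays' side of the closed arm, 50 mm from the pivot.
- press (a joint): Height of the sprung top tray (with level, knob and bubble) above its stop, m: 0 = pressed down on its foot, 0.005 = sprung up, as it starts. Pushing the knob straight down takes about 4 N to start and 7 N to reach the stop; 10 to 15 N keeps it firmly down. Let go, it springs up again.
- knob: Levelling knob at x +30, y +105 of the stack: steel disc 56 mm in diameter, 8 thick, with a grip bar across its top 46 long (along x), 14 wide, 8 to 34 mm above the origin. Origin: centre of the disc's underside, z 82 mm (77 pressed down). Clockwise from above raises this end of the tray (not the knob), which starts too low. Turns 1.7 rad clockwise, 0.3 rad the other way; friction 0.1 N m.
- knob_grip (a point): Middle of the grip bar, on the knob's axis, 21 mm above the knob's origin; x along the bar.
- vial_mid (a point): Centre of the level's vial, a clear tube 100 mm long, 19 in diameter, lying along the bar (y of this point, towards the knob), 125 mm from the knob axis. Two black rings stand 14.5 mm to either side of it.
- bubble_mid (a point): Centre of the pale bubble, 20 mm long, 15 thick. It runs along the vial to the higher end, up to 34 mm either way: 12.5 mm per 0.01 rad of tilt, so 20 mm towards the knob per rad of clockwise turn; settles in about 1 s. At the start it is 10 to 24 mm from the centre, away from the knob.
- cat_mid (a point): White ceramic cat ring holder, 92 mm tall, 60 wide; loose, leave alone. Point at mid-height.
- jar_mid (a point): Closed frosted glass jar, 74 mm in diameter, 68 tall; loose, leave alone. Point at mid-height.
- hairbrush_mid (a point): Bamboo hairbrush, 205 mm long, 58 wide, 30 high, lying beyond the trays; loose, leave alone.
- filecase_mid (a point): Steel nail file case, 140 x 24 x 14 mm, lying beside the knob end of the trays; loose, leave alone.
- tin_mid (a point): Round aluminium cream tin, 58 mm in diameter, 27 high, near the hook; loose, leave alone.
- lamp: Night lamp, fixed: round base 110 mm with a small press button, shade 116 mm wide, 190 mm tall in all. Origin under its centre. An obstacle only.

How it is judged:
By the outcome, as a careful person would: the job done as asked, in the order asked, and still so for the second after the job is handed in, while the arm keeps its last pose, push and grip.
It also fails if it takes over 58 s, if anything falls off the work surface, if the arm or the gripper's body presses on something with over 40 N, if the wrist force passes 120 N, or if a joint passes its speed limit or range.

ROBOT

A 6-joint arm with a two-finger parallel gripper is mounted at the origin on the work surface. World frame = base frame: x ahead of the robot, y to its left, z up, the work surface at z = 0. Lengths are in m, angles in rad, forces in N, time in s.
With the tool pointing down it reaches from about 0.35 to 0.95 m from the base axis. Payload 17.4 kg.
Tool frame: the origin (TCP) lies between the finger pads; the fingertips stand 22 mm ahead of it and the grasp point (between the pads) lies 3 mm ahead of it; z points along the fingers, y is the line along which they close (so a half turn about z gives the same grasp; the last joint's range is limited). The gripper opens to 93 mm and grips with 3 to 60 N. Pads are 15 mm wide; open, the fingers measure 128 mm over their backs; the gripper's body (75 mm by 188 mm) begins 65 mm behind the grasp point.
Start: joints at [1.171, 0.116, 1.442, -0, 1.584, -0.038], TCP at [0.239, 0.631, 0.241] pointing down, gripper open.
Joint ranges: [-2.83, 2.83], [-0.83, 2.19], [0.07, 2.5], [-1.14, 4.28], [0.01, 3], [-2.97, 2.97]. Speed limits (rad/s): [1.89, 1.89, 2.22, 3.14, 3.14, 3.14].

INTERFACE

Orientations are given as a 3x3 rotation matrix whose columns are the frame's x, y, z axes.
In Python, from rig import env gives the robot as it stands.
- The arm moves only by the tool carry_out, never from a script. Its argument "rows" is a list of rows, each a list of 3 entries, a list of its own where there are three numbers: the finger opening in mm, from 0 to 93, then the shift along the tool's x, y, z each as a share of 0.3 m, from -1 to 1, then the turn, a rotation vector about the tool's x, y, z each as a share of 180 degrees, from -1 to 1. In form: [[fingers, [dx, dy, dz], [rx, ry, rz]], ...]. A call has 1 to 8 rows; each row is the pose to reach, as a shift and turn from the pose commanded when the call began, along the tool's axes at that moment, turning the shorter way round; what a row does not reach only later rows make up. A row lasts 1/10 s, in which the tool goes at most 50 mm and 8.59 degrees, less where a joint would pass 70% of its speed; a pose out of reach is approached as far as the arm can. A call with a number of a shift or a turn outside -1 to 1 is refused whole. A call with a gripper value outside its range is refused whole. The fingers move at their own pace and stop on an object; "grip_force" is the grip in N (left out, the last holds). Time passes only in rows, so rows that repeat a pose let the fingers close. It gives the time, the measured TCP pose, the force, the opening and the grip force at its end, in the units of the state.
- env.state(): the state, without advancing time (a new reading comes with each control period).
- env.camera(name): name is "side" or "top" or "wrist"; returns the picture (420x560x3 uint8, blue, green, red); there is no depth.
- env.camera_params(name): a dict with "vertical_fov" (degrees; the focal length in pixels is half the picture's height over the tangent of half this angle, whatever the lens; pixels are square), "cx", "cy" (the principal point, pixels), "R" (3x3) and "t" (3): a world point X has camera coordinates R X + t; the wrist camera has in their place "tool_from_camera" (4x4, takes a point from camera to tool coordinates, whose origin is the TCP and whose axes are the flange's). Camera axes: x right, y down, z forward; pixel columns grow to the right and rows downward; lengths in m; the calibration is good to about 2 mm. A picture is of the moment at which its call begins: read the wrist's pose just before it. camera_params takes no time and is no camera call.
- env.finish_job(): hands the job in; it is judged then, once.
Trained networks look in the newest picture that a camera, given by its name, has taken for a name from the list of things; names that differ only in an ending like _2 or _b are one class to them, and where a whole thing is asked for, a point or a joint stands for the part that bears it (a point fixed in the world has none). Each returns a list of dicts, best first, with "p" (0 to 1); they miss things now and then, are a little off and sometimes report something else, mostly with a low value. They report only what shows in the picture. A call takes as long as a camera call.
- env.boxes_of(camera, query): "bbox" ([left, top, right, bottom] as shares, 0 to 1, of the picture: columns of its width, rows of its height, round what is visible of it).
The state is a dict: "time_s": time; "q": joint angles; "joint_velocities": joint speeds; "joint_torque": joint torques, N m; "position": TCP position; "orientation": TCP orientation; "wrist_force": force on the tool from outside, world axes, zero at the start; "moment": the same for the moment, N m; "width": finger opening in m; "finger_force": force on a finger pad.
Only numpy, scipy, OpenCV 4.12 (cv2) and the standard library are available. Lean on these libraries where they do the work, as an engineer would, in place of code of your own. Each camera call takes 0.05 s, during which the arm holds its last target. There are 200 camera calls.

## Working session

There is one attempt and no reset: what is moved stays moved. The work goes in short steps, Python scripts to look and compute and a tool call to move; the robot and the scene stay as the last step left them, time stands still between calls to the robot, and variables do not carry over. Pictures are saved under pics/ and viewed, at most 10 in all, crops included, and the job is handed in when it is done.

Besides the shell and the picture viewer there is one more tool, called after "Call:" as name(argument=value, ...), one argument or row to a line, values as JSON. carry_out: Moves the arm, as the interface text tells. Its arguments: {"type":"object","properties":{"rows":{"type":"array","items":{"type":"array"}},"grip_force":{"type":"number"}},"required":["rows"]}

```bash
mkdir -p pics; ls; python3 - <<'E'
from rig import env
import cv2,numpy as np
s=env.state();print(s)
for c in("side","top"):
    cv2.imwrite(f"pics/{c}0.png",env.camera(c)); print(c,env.camera_params(c))
    for n in("hook_post","hook_pivot","knob","knob_grip","vial_mid","bubble_mid","stack","lamp","tin_mid"):
        b=env.boxes_of(c,n)
        for d in b[:2]:
            l,t,r,bb=d["bbox"];print(n,round(d["p"],2),np.round([l*560,t*420,r*560,bb*420],1))
print(env.camera_params("wrist"))
E
```

```text
pics
{'time_s': 0.0, 'q': array([ 1.17123701e+00,  1.16473505e-01,  1.44227239e+00, -2.26880801e-05,
        1.58401306e+00, -3.77950036e-02]), 'joint_velocities': array([ 0.00086269,  0.00012713, -0.00086388, -0.00066939, -0.00160595,
       -0.00089941]), 'joint_torque': array([ 1.22399590e-03, -7.21224403e+01, -6.22615528e+01,  7.80634233e-02,
        2.33912637e-02, -3.24124198e-05]), 'position': array([0.23883746, 0.63113276, 0.23990916]), 'orientation': array([[-9.35273739e-01,  3.53924916e-01, -4.32805595e-04],
       [ 3.53925180e-01,  9.35273112e-01, -1.08325769e-03],
       [ 2.13995479e-05, -1.16632327e-03, -9.99999320e-01]]), 'wrist_force': array([-0.28709709, -0.17898162,  0.13301117]), 'moment': array([-0.04132981, -0.03132421,  0.01732002]), 'finger_force': 0.0, 'width': 0.09311268574693386}
side {'vertical_fov': 56.68984784340813, 'cx': 281.7810392627454, 'cy': 219.01377432194394, 'R': array([[-0.99375072, -0.1116076 , -0.00180273],
       [-0.08085987,  0.73091962, -0.6776564 ],
       [ 0.07694925, -0.67327576, -0.73537647]]), 't': array([0.61988311, 0.07031433, 0.9
[... 908 characters left out ...]
 225.8 285.9 248.4]
vial_mid 0.8 [251.2 203.8 422.8 303.1]
vial_mid 0.2 [410.3 268.3 460.1 303.6]
bubble_mid 0.43 [336.3 235.8 345.6 239.5]
stack 0.97 [243.8 198.2 461.5 314.7]
lamp 0.77 [134.7 145.1 195.  214.2]
tin_mid 0.84 [433.9 247.  461.8 272.1]
{'vertical_fov': 61.40281207030051, 'cx': 279.8136097223328, 'cy': 210.83850523732542, 'tool_from_camera': array([[-1.78337118e-04, -9.70873993e-01, -2.39590606e-01,
         6.61142820e-02],
       [ 9.99999971e-01, -1.35102441e-04, -1.96876111e-04,
        -5.85283792e-04],
       [ 1.58772621e-04, -2.39590635e-01,  9.70873989e-01,
        -1.43050536e-01],
       [ 0.00000000e+00,  0.00000000e+00,  0.00000000e+00,
         1.00000000e+00]])}
```

```bash
python3 - <<'E'
import cv2,numpy as np
a=cv2.imread("pics/top0.png")[120:340,100:490]; b=cv2.imread("pics/side0.png")[110:380,180:400]
cv2.imwrite("pics/t0c.png",cv2.resize(a,None,fx=2,fy=2,interpolation=cv2.INTER_CUBIC))
cv2.imwrite("pics/s0c.png",cv2.resize(b,None,fx=2.2,fy=2.2,interpolation=cv2.INTER_CUBIC))
E
```

```text
(no output)
```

View pics/t0c.png

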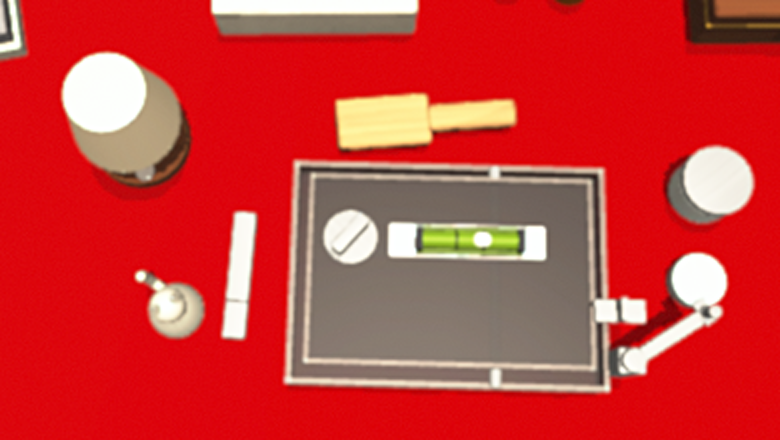

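View pics/s0c.png

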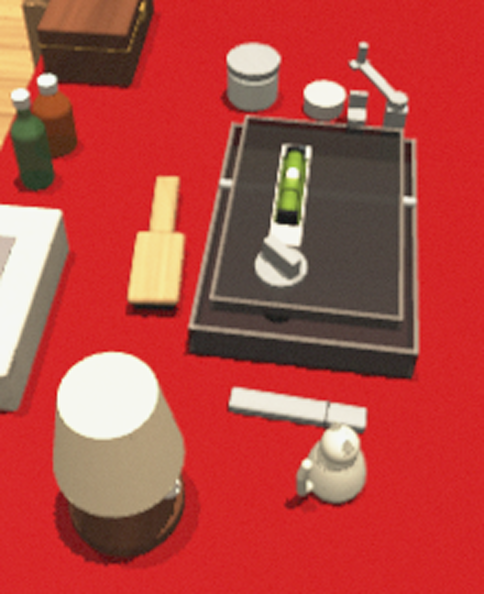

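The top view shows the knob at full-image (275,238), the vial centre near (335,240), the hook pivot at (415,298) and the post top at (454,276), with the tin just beyond the post. In the side view the post top is at (344,131), the pivot at (360,155) and the knob at (308,230). The hook is about 60° open, and the knob bar is turned about 45° from the stack's x axis.

```bash
cat > h.py <<'E'
from rig import env
import cv2,numpy as np
from scipy.optimize import least_squares
def K(p): f=210/np.tan(np.radians(p["vertical_fov"]/2)); return f,p["cx"],p["cy"]
def cam(c,s=None):
    p=env.camera_params(c)
    if c!="wrist": return K(p),np.array(p["R"]),np.array(p["t"])
    s=s or env.state(); T=np.array(p["tool_from_camera"]); W=np.eye(4);W[:3,:3]=s["orientation"];W[:3,3]=s["position"]
    M=np.linalg.inv(W@T); return K(p),M[:3,:3],M[:3,3]
def proj(C,X):
    (f,cx,cy),R,t=C; x=R@X+t; return np.array([f*x[0]/x[2]+cx,f*x[1]/x[2]+cy])
def onz(C,u,z):
    (f,cx,cy),R,t=C; d=R.T@np.array([(u[0]-cx)/f,(u[1]-cy)/f,1]); o=-R.T@t; return o+d*(z-o[2])/d[2]
def tri(obs,x0=(.6,0,.1)):
    r=least_squares(lambda X:np.concatenate([proj(C,X)-u for C,u in obs]),x0); return r.x,np.abs(r.fun).max()
E
python3 - <<'E'
from h import *
T,S=cam("top"),cam("side")
for n,a,b,z in(("post",(454.5,275),(344.5,131),.122),("pivot",(415,298.5),(360.5,155.5),.096),("knob",(275,238.5),(307.7,230.5),.09)):
    x,e=tri([(T,a),(S,b)]);print(n,x.round(4),e.round(1),onz(T,a,z).round(4),onz(S,b,z).round(4))
c=lambda u:(u[0]/2+100,u[1]/2+120)
for n,u,z in(("vial",(470,240),.09),("bubble",(482,240),.09),("lamp",(105,92),.19),("trayFL",(296,162),.045),("trayFR",(606,170),.045),("trayNL",(286,382),.045),("trayNR",(608,390),.045),("tin",(697,280),.027),("jar",(718,181),.068),("bar1",(335,250),.114),("bar2",(365,222),.114)):print(n,onz(T,c(u),z).round(3))
E
```

```text
post [ 0.4725 -0.2765  0.1207] 0.4 [ 0.4718 -0.2759  0.122 ] [ 0.4739 -0.2752  0.122 ]
pivot [ 0.4271 -0.2014  0.0958] 0.2 [ 0.4275 -0.2015  0.096 ] [ 0.4266 -0.2009  0.096 ]
knob [0.5532 0.0805 0.0847] 0.2 [0.5518 0.0805 0.09  ] [0.5537 0.0849 0.09  ]
vial [ 0.548 -0.044  0.09 ]
bubble [ 0.548 -0.057  0.09 ]
lamp [0.679 0.318 0.19 ]
trayFL [0.644 0.141 0.045]
trayFR [ 0.633 -0.201  0.045]
trayNL [0.405 0.149 0.045]
trayNR [ 0.396 -0.189  0.045]
tin [ 0.514 -0.297  0.027]
jar [ 0.615 -0.314  0.068]
bar1 [0.534 0.095 0.114]
bar2 [0.563 0.065 0.114]
```

```bash
cat >> h.py <<'E'
from scipy.spatial.transform import Rotation as Ro
def goal(yaw): # tool down, tool y at world angle yaw (deg)
    a=np.radians(yaw); y=np.array([np.cos(a),np.sin(a),0]);z=np.array([0,0,-1.]); return np.stack([np.cross(y,z),y,z],1)
def move(p,yaw,frm=None):
    s=env.state(); P,R=frm or (s["position"],np.array(s["orientation"])); G=goal(yaw)
    print("row",(R.T@(np.array(p)-P)/.3).round(4).tolist(),(Ro.from_matrix(R.T@G).as_rotvec()/np.pi).round(4).tolist()); return np.array(p),G
E
python3 - <<'E'
from h import *
f=move((.45,.38,.25),45);f=move((.53,.12,.25),20,f);f=move((.50,-.14,.25),-5,f);f=move((.438,-.297,.25),-30,f)
E
```

```text
row [-0.9545, -0.5344, -0.0313] [-0.0, -0.0, 0.1348]
row [-0.8014, -0.4243, 0.0] [0.0, 0.0, 0.1389]
row [-0.7802, -0.3904, 0.0] [0.0, 0.0, 0.1389]
row [-0.5394, -0.1603, 0.0] [0.0, 0.0, 0.1389]
```

Call:
carry_out(
  rows=[
    [0, [-0.955, -0.534, -0.031], [0, 0, 0.135]],
    [0, [-0.955, -0.534, -0.031], [0, 0, 0.135]],
    [0, [-0.955, -0.534, -0.031], [0, 0, 0.135]],
    [0, [-0.955, -0.534, -0.031], [0, 0, 0.135]],
    [0, [-0.955, -0.534, -0.031], [0, 0, 0.135]],
    [0, [-0.955, -0.534, -0.031], [0, 0, 0.135]],
    [0, [-0.955, -0.534, -0.031], [0, 0, 0.135]],
    [0, [-0.955, -0.534, -0.031], [0, 0, 0.135]],
  ],
  grip_force=20,
)

```text
time_s: 1.8
position: [0.4522, 0.3775, 0.2503]
orientation: [[-0.704, 0.71, 0.001], [0.71, 0.704, -0.0], [-0.001, 0.0, -1.0]]
wrist_force: [-0.1, 0.9, 0.8]
width: 0.0336
finger_force: 0.0
```

Call:
carry_out(
  rows=[
    [0, [-0.801, -0.424, 0], [0, 0, 0.139]],
    [0, [-0.801, -0.424, 0], [0, 0, 0.139]],
    [0, [-0.801, -0.424, 0], [0, 0, 0.139]],
    [0, [-0.801, -0.424, 0], [0, 0, 0.139]],
    [0, [-0.801, -0.424, 0], [0, 0, 0.139]],
    [0, [-0.801, -0.424, 0], [0, 0, 0.139]],
    [0, [-0.801, -0.424, 0], [0, 0, 0.139]],
  ],
)

```text
time_s: 2.5
position: [0.5305, 0.1183, 0.25]
orientation: [[-0.339, 0.941, 0.0], [0.941, 0.339, -0.0], [-0.0, 0.0, -1.0]]
wrist_force: [0.3, 0.5, -0.1]
width: 0.0004
finger_force: 0.0
```

Call:
carry_out(
  rows=[
    [0, [-0.78, -0.39, 0], [0, 0, 0.139]],
    [0, [-0.78, -0.39, 0], [0, 0, 0.139]],
    [0, [-0.78, -0.39, 0], [0, 0, 0.139]],
    [0, [-0.78, -0.39, 0], [0, 0, 0.139]],
    [0, [-0.78, -0.39, 0], [0, 0, 0.139]],
    [0, [-0.78, -0.39, 0], [0, 0, 0.139]],
    [0, [-0.78, -0.39, 0], [0, 0, 0.139]],
  ],
)

```text
time_s: 3.2
position: [0.4999, -0.1401, 0.2499]
orientation: [[0.09, 0.996, -0.0], [0.996, -0.09, 0.0], [0.0, -0.0, -1.0]]
wrist_force: [-0.2, -0.5, 0.3]
width: 0.0006
finger_force: 0.0
```

Call:
carry_out(
  rows=[
    [0, [-0.539, -0.16, 0], [0, 0, 0.139]],
    [0, [-0.539, -0.16, 0], [0, 0, 0.139]],
    [0, [-0.539, -0.16, 0], [0, 0, 0.139]],
    [0, [-0.539, -0.16, 0], [0, 0, 0.139]],
    [0, [-0.539, -0.16, 0], [0, 0, 0.139]],
    [0, [-0.539, -0.16, 0], [0, 0, 0.139]],
  ],
)

```text
time_s: 3.8
position: [0.4387, -0.2951, 0.2499]
orientation: [[0.5, 0.866, 0.0], [0.866, -0.5, 0.001], [0.001, -0.0, -1.0]]
wrist_force: [0.3, 0.3, -0.4]
width: 0.0006
finger_force: 0.0
```

Call:
carry_out(
  rows=[
    [0, [0, 0, 0.15], [0, 0, 0]],
    [0, [0, 0, 0.3], [0, 0, 0]],
    [0, [0, 0, 0.38], [0, 0, 0]],
    [0, [0, 0, 0.413], [0, 0, 0]],
    [0, [0, 0, 0.413], [0, 0, 0]],
  ],
)

```text
time_s: 4.3
position: [0.4383, -0.2951, 0.1255]
orientation: [[0.5, 0.866, -0.001], [0.866, -0.5, 0.001], [0.0, -0.001, -1.0]]
wrist_force: [0.6, 0.7, 0.9]
width: 0.0004
finger_force: 0.0
```

```bash
python3 - <<'E'
from h import *
T,S=cam("top"),cam("side")
s=env.state();print(s["position"],s["wrist_force"])
im=env.camera("top")[220:320,390:500];im2=env.camera("side")[80:190,310:420]
cv2.imwrite("pics/a.png",np.hstack([cv2.resize(im,(400,400),interpolation=2),cv2.resize(im2,(400,400),interpolation=2)]))
piv=np.array([.427,-.2012])
for th in(-55,-45,-35,-26,-18,-10,-5,-1.6):
    y=max(-30,min(-5,th)) if th>-30 else -30
    a=np.radians(th);p=piv+.09*np.array([np.cos(a),np.sin(a)]);G=goal(y);c=p-.014*G[:2,0]
    print(th,end=" ");move((*c,.126),y)
E
```

```text
[ 0.43831268 -0.2950835   0.12550729] [0.64542656 0.67836166 0.92286504]
-55 row [0.0812, 0.0797, 0.0057] [0.0006, 0.0, -0.0001]
-45 row [0.1303, 0.0976, 0.0058] [0.0006, 0.0, -0.0001]
-35 row [0.1818, 0.1066, 0.0058] [0.0006, 0.0, -0.0001]
-26 row [0.229, 0.1103, 0.0058] [0.0006, 0.0, -0.0224]
-18 row [0.2714, 0.1109, 0.0058] [0.0006, 0.0001, -0.0668]
-10 row [0.3134, 0.1056, 0.0058] [0.0005, 0.0001, -0.1112]
-5 row [0.3391, 0.0993, 0.0058] [0.0005, 0.0001, -0.139]
-1.6 row [0.355, 0.0913, 0.0057] [0.0005, 0.0001, -0.139]
```

View pics/a.png

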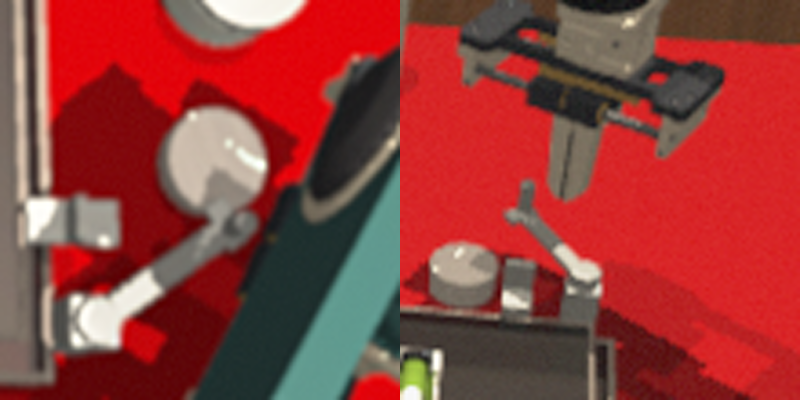

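The closed fingers hang just outside the post, clear of the arm. I'll push along the arc.

Call:
carry_out(
  rows=[
    [0, [0.081, 0.08, 0], [0, 0, 0]],
    [0, [0.13, 0.098, 0], [0, 0, 0]],
    [0, [0.182, 0.107, 0], [0, 0, 0]],
    [0, [0.229, 0.11, 0], [0, 0, -0.022]],
    [0, [0.271, 0.111, 0], [0, 0, -0.067]],
    [0, [0.313, 0.106, 0], [0, 0, -0.111]],
    [0, [0.33, 0.1, 0], [0, 0, -0.13]],
    [0, [0.339, 0.099, 0], [0, 0, -0.139]],
  ],
)

```text
time_s: 5.2
position: [0.5143, -0.2228, 0.1266]
orientation: [[0.086, 0.996, -0.0], [0.996, -0.086, -0.001], [-0.001, -0.0, -1.0]]
wrist_force: [-6.5, -10.4, -0.0]
width: 0.0006
finger_force: 5.6
```

```bash
python3 - <<'E'
from h import *
s=env.state();print(s["position"],s["wrist_force"])
im=env.camera("top")[220:320,390:500];im2=env.camera("side")[80:190,310:420]
cv2.imwrite("pics/b.png",np.hstack([cv2.resize(im,(400,400),interpolation=2),cv2.resize(im2,(400,400),interpolation=2)]))
E
```

```text
[ 0.51430742 -0.22279997  0.1265729 ] [ -6.46752636 -10.36350486  -0.01306474]
```

View pics/b.png

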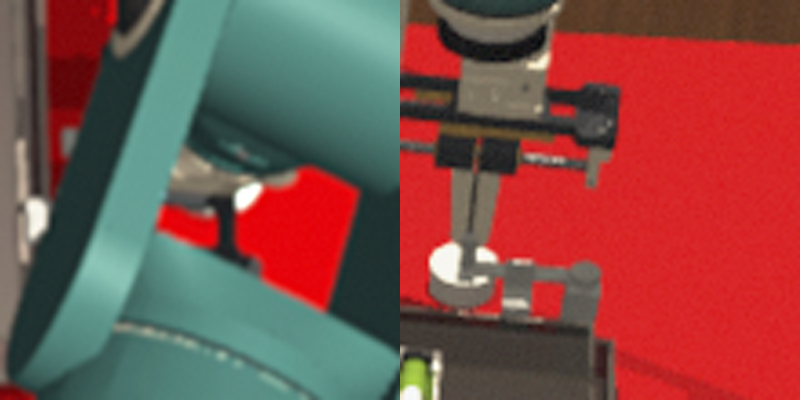

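The reaction is 12 N where friction alone would give about 0.5 N, so the arm is against its stop. In the side view it lies along the catch. I'll back off straight, then rise.

Call:
carry_out(
  rows=[
    [0, [-0.02, 0, 0], [0, 0, 0]],
    [0, [-0.06, 0, 0], [0, 0, 0]],
    [0, [-0.13, 0, 0], [0, 0, 0]],
    [20, [-0.13, 0, -0.16], [0, 0, 0]],
    [40, [-0.13, 0, -0.32], [0, 0, 0]],
    [60, [-0.13, 0, -0.42], [0, 0, 0]],
    [60, [-0.13, 0, -0.42], [0, 0, 0]],
  ],
)

```text
time_s: 6.0
position: [0.5118, -0.2637, 0.2573]
orientation: [[0.089, 0.996, 0.006], [0.996, -0.089, -0.003], [-0.003, 0.006, -1.0]]
wrist_force: [0.8, -0.7, -0.3]
width: 0.0278
finger_force: 0.0
```

```bash
python3 - <<'E'
from h import *
f=move((.53,-.03,.25),15);f=move((.553,.08,.25),40,f)
E
```

```text
row [0.7813, -0.0094, 0.022] [0.0018, 0.0012, -0.1118]
row [0.3343, 0.169, 0.0] [0.0, 0.0, -0.1389]
```

Call:
carry_out(
  rows=[
    [70, [0.781, -0.009, 0.022], [0, 0, -0.112]],
    [70, [0.781, -0.009, 0.022], [0, 0, -0.112]],
    [70, [0.781, -0.009, 0.022], [0, 0, -0.112]],
    [70, [0.781, -0.009, 0.022], [0, 0, -0.112]],
    [70, [0.781, -0.009, 0.022], [0, 0, -0.112]],
    [70, [0.781, -0.009, 0.022], [0, 0, -0.112]],
    [70, [0.781, -0.009, 0.022], [0, 0, -0.112]],
  ],
)

```text
time_s: 6.7
position: [0.529, -0.0286, 0.2449]
orientation: [[-0.261, 0.965, -0.001], [0.965, 0.261, -0.0], [0.0, -0.001, -1.0]]
wrist_force: [0.2, -0.1, 0.3]
width: 0.0701
finger_force: 0.0
```

```bash
python3 - <<'E'
from h import *
s=env.state();print(s["position"],s["orientation"].round(3))
W=env.camera("wrist");C=cam("wrist",s)
cv2.imwrite("pics/w1.png",W);cv2.imwrite("pics/t1.png",cv2.resize(env.camera("top")[170:330,200:500],(800,427),interpolation=2))
for n in("knob","knob_grip","vial_mid","bubble_mid"):
  for d in env.boxes_of("wrist",n)[:1]:
    b=np.array(d["bbox"])*[560,420,560,420];print(n,d["p"],b.round(1),onz(C,((b[0]+b[2])/2,(b[1]+b[3])/2),.1).round(3))
E
```

```text
[ 0.52903461 -0.02864089  0.2448563 ] [[-0.261  0.965 -0.001]
 [ 0.965  0.261 -0.   ]
 [ 0.    -0.001 -1.   ]]
knob 0.69 [307.6  45.3 380.5 119.4] [0.551 0.077 0.1  ]
knob_grip 0.66 [308.8  46.7 382.  116.4] [0.552 0.078 0.1  ]
vial_mid 0.89 [132.9   0.8 437.8 371.1] [ 0.529 -0.013  0.1  ]
bubble_mid 0.68 [283.9 231.  305.4 247.2] [ 0.549 -0.055  0.1  ]
```

View pics/w1.png

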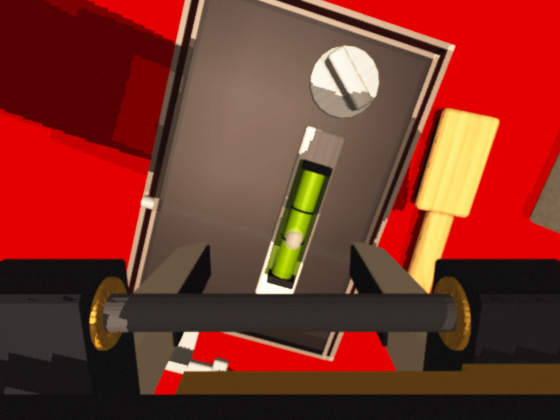

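View pics/t1.png

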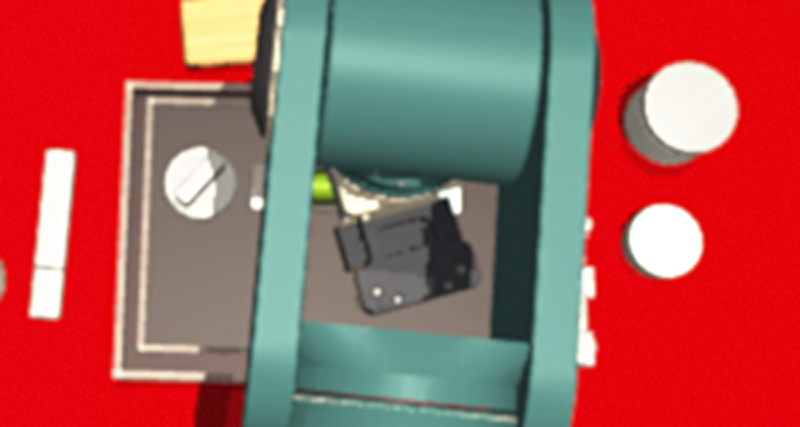

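The wrist view shows the knob disc centred at about (345,81), the vial from (318,165) to (283,283), and the bubble at (293,239). The top view shows the hook arm lying straight along the tray side by its catch at (588,230), with the tin and jar untouched. Next I need the bubble offset and bar angle numerically.

```bash
python3 - <<'E'
from h import *
W=cv2.imread("pics/w1.png");s=env.state();C=cam("wrist",s)
h=cv2.cvtColor(W,cv2.COLOR_BGR2HSV)
g=((h[...,0]>28)&(h[...,0]<50)&(h[...,1]>120)&(h[...,2]>50)).astype(np.uint8)
n,l,st,c=cv2.connectedComponentsWithStats(g);print([ (st[i].tolist(),c[i].round(1).tolist()) for i in range(1,n) if st[i][4]>20])
# profile along vial axis
a,b=np.array([321.,150]),np.array([280.,292])
q=[a+(b-a)*t for t in np.linspace(0,1,75)]
d=(b-a)/np.linalg.norm(b-a);nn=np.array([-d[1],d[0]])
yax=np.array([-np.sin(np.radians(-1.6)),np.cos(np.radians(-1.6))])
k=onz(C,(345,81),.09)[:2];print("disc",k)
for p in q:
    v=[W[int(round((p+nn*o)[1])),int(round((p+nn*o)[0]))] for o in(-4,-2,0,2,4)]
    print(round(float((k-onz(C,p,.095)[:2])@yax)*1000,1),np.mean(v,0).astype(int).tolist(),end=" ")
    print()
cr=W[30:140,290:400];cv2.imwrite("pics/k.png",cv2.resize(cr,None,fx=5,fy=5,interpolation=2))
E
```

```text
[([265, 160, 64, 120, 2994], [296.5, 223.7])]
disc [0.55321409 0.07879607]
56.9 [108, 128, 151] 
58.5 [109, 129, 153] 
60.1 [109, 128, 152] 
61.7 [108, 127, 151] 
63.4 [109, 127, 151] 
65.0 [108, 127, 152] 
66.6 [106, 125, 149] 
68.3 [47, 55, 66] 
69.9 [17, 18, 20] 
71.5 [19, 19, 22] 
73.2 [17, 18, 20] 
74.8 [19, 31, 30] 
76.5 [16, 187, 160] 
78.2 [16, 215, 186] 
79.8 [16, 215, 186] 
81.5 [16, 215, 187] 
83.2 [17, 215, 187] 
84.8 [15, 216, 188] 
86.5 [16, 214, 185] 
88.2 [18, 217, 190] 
89.9 [13, 213, 185] 
91.6 [15, 216, 188] 
93.3 [13, 213, 185] 
95.0 [14, 213, 185] 
96.7 [14, 213, 183] 
98.4 [13, 213, 183] 
100.1 [12, 214, 183] 
101.9 [10, 212, 183] 
103.6 [17, 215, 187] 
105.3 [12, 211, 183] 
107.0 [15, 208, 178] 
108.8 [14, 190, 162] 
110.5 [15, 62, 53] 
112.3 [13, 178, 150] 
114.0 [10, 211, 180] 
115.8 [11, 211, 181] 
117.6 [10, 209, 179] 
119.3 [13, 212, 182] 
121.1 [9, 209, 178] 
122.9 [13, 212, 182] 
124.7 [11, 208, 177] 
126.5 [27, 216, 193] 
128.2 [45, 220, 203] 
130.0 [127, 199, 213] 
131.8 [160, 198, 226] 
133.7 [171, 209, 233] 
135.5 [172, 212, 235] 
137.3 [171, 210, 234] 
139.1 [172, 212, 234] 
140.9 [167, 207, 231] 
142.8 [154, 198, 224] 
144.6 [115, 188, 201] 
146.4 [20, 204, 176] 
148.3 [5, 201, 170] 
150.1 [4, 201, 169] 
152.0 [4, 201, 169] 
153.9 [5, 199, 168] 
155.7 [5, 202, 171] 
157.6 [3, 198, 166] 
159.5 [3, 200, 168] 
161.4 [2, 195, 164] 
163.3 [3, 198, 166] 
165.2 [2, 197, 166] 
167.1 [1, 197, 165] 
169.0 [2, 189, 158] 
170.9 [3, 181, 151] 
172.8 [5, 174, 146] 
174.7 [13, 88, 75] 
176.6 [37, 41, 48] 
178.6 [40, 44, 51] 
180.5 [40, 46, 52] 
182.5 [123, 145, 152] 
184.4 [244, 252, 253] 
186.4 [244, 253, 254] 
188.3 [219, 237, 240]
```

View pics/k.png

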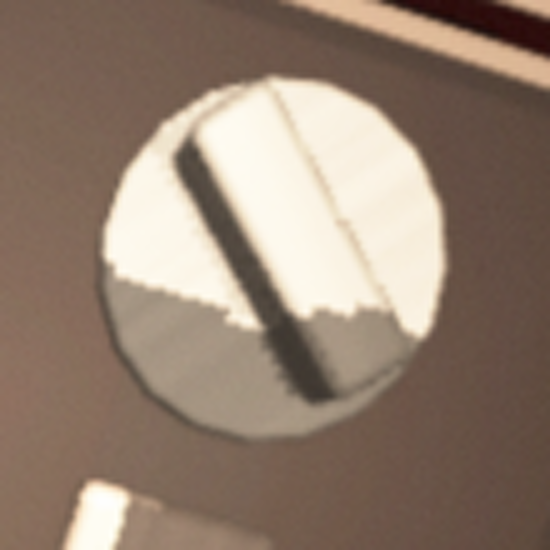

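```bash
python3 - <<'E'
from h import *
C=cam("wrist")
P=[onz(C,(290+u/5,30+v/5),.116)[:2] for u,v in((197,140),(265,85),(412,340),(335,400))]
print(np.round(P,4),np.mean(P,0).round(4),[np.degrees(np.arctan2(*(b-a)[::-1])).round(1) for a,b in((P[0],P[3]),(P[1],P[2]))],np.linalg.norm(P[3]-P[0]),np.linalg.norm(P[1]-P[0]))
print(onz(C,(290+272/5,30+257/5),.09).round(4))
f=move((.5535,.0795,.20),45)
E
```

```text
[[0.5341 0.0868]
 [0.5413 0.0963]
 [0.5726 0.0688]
 [0.5643 0.0578]] [0.5531 0.0774] [np.float64(-43.9), np.float64(-41.3)] 0.0419018344788104 0.011922209787672259
[0.5528 0.0784 0.09  ]
row [0.3302, 0.173, 0.1512] [-0.0, -0.0, -0.1666]
```

Ring at 110.5 mm and vial ends at 75 and 175 mm fit the text. The bubble is at about 137 mm, so 12 mm off, which needs about 0.61 rad (35°) clockwise. The bar is at −43°, so the gripper yaw should be 47°.

Call:
carry_out(
  rows=[
    [50, [0.33, 0.173, 0], [0, 0, -0.178]],
    [45, [0.33, 0.173, 0], [0, 0, -0.178]],
    [36, [0.33, 0.173, 0.15], [0, 0, -0.178]],
    [36, [0.33, 0.173, 0.15], [0, 0, -0.178]],
    [36, [0.33, 0.173, 0.15], [0, 0, -0.178]],
    [36, [0.33, 0.173, 0.15], [0, 0, -0.178]],
  ],
)

```text
time_s: 7.6
position: [0.5537, 0.0799, 0.2012]
orientation: [[-0.73, 0.683, 0.001], [0.683, 0.73, 0.0], [-0.001, 0.001, -1.0]]
wrist_force: [0.2, 0.1, 0.2]
width: 0.036
finger_force: 0.0
```

```bash
python3 - <<'E'
from h import *
s=env.state();print(s["q"].round(3));W=env.camera("wrist");C=cam("wrist",s);cv2.imwrite("pics/w2.png",W)
print(proj(C,np.array([.553,.079,.09])),proj(C,np.array([.553,.079,.116])))
for n in("knob","knob_grip"):
  for d in env.boxes_of("wrist",n)[:1]: print(n,d["p"],(np.array(d["bbox"])*[560,420,560,420]).round(1))
f=move((.553,.079,.117),47)
E
```

```text
[ 0.098 -0.124  1.745 -0.     1.52  -0.721]
[279.01717956 214.97126869] [278.94946682 224.71962064]
knob 0.81 [243.7 176.8 315.8 256.1]
knob_grip 0.8 [242.3 174.9 318.7 253.9]
row [-0.0001, -0.0041, 0.2814] [0.0004, 0.0003, -0.0002]
```

View pics/w2.png

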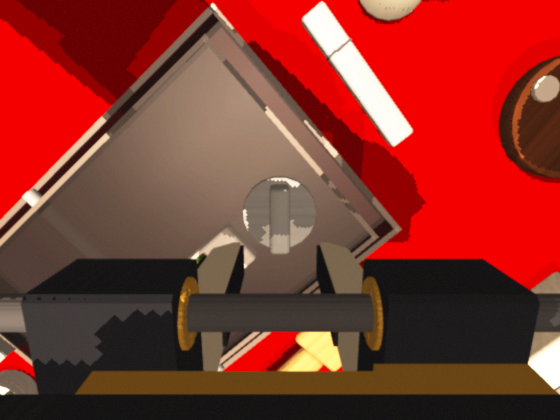

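The bar at (280,215) is aligned vertically and centred between the fingers. I'll descend and grip it.

Call:
carry_out(
  rows=[
    [36, [0, -0.004, 0.14], [0, 0, 0]],
    [36, [0, -0.004, 0.23], [0, 0, 0]],
    [36, [0, -0.004, 0.275], [0, 0, 0]],
    [36, [0, -0.004, 0.281], [0, 0, 0]],
    [5, [0, -0.004, 0.281], [0, 0, 0]],
    [5, [0, -0.004, 0.281], [0, 0, 0]],
    [5, [0, -0.004, 0.281], [0, 0, 0]],
    [5, [0, -0.004, 0.281], [0, 0, 0]],
  ],
  grip_force=30,
)

```text
time_s: 8.55
position: [0.5532, 0.0798, 0.1174]
orientation: [[-0.733, 0.68, 0.002], [0.68, 0.733, 0.001], [-0.001, 0.002, -1.0]]
wrist_force: [1.2, 1.1, 4.0]
width: 0.0138
finger_force: 30.0
```

Call:
carry_out(
  rows=[
    [5, [0, 0, 0.008], [0, 0, 0]],
    [5, [0, 0, 0.014], [0, 0, 0]],
    [5, [0, 0, 0.018], [0, 0, 0]],
    [5, [0, 0, 0.018], [0, 0, 0]],
  ],
)

```text
time_s: 8.95
position: [0.5533, 0.0798, 0.1123]
orientation: [[-0.733, 0.68, 0.002], [0.68, 0.733, 0.0], [-0.001, 0.002, -1.0]]
wrist_force: [0.5, 1.3, 9.8]
width: 0.0138
finger_force: 30.0
```

Call:
carry_out(
  rows=[
    [5, [0, 0, 0.001], [0, 0, 0]],
    [5, [0, 0, 0.0015], [0, 0, 0]],
    [5, [0, 0, 0.0015], [0, 0, 0]],
  ],
)

```text
time_s: 9.25
position: [0.5534, 0.0798, 0.1122]
orientation: [[-0.733, 0.68, 0.003], [0.68, 0.733, 0.0], [-0.002, 0.002, -1.0]]
wrist_force: [-0.6, 1.5, 14.1]
width: 0.0137
finger_force: 30.0
```

Call:
carry_out(
  rows=[
    [5, [0, 0, 0], [0, 0, 0.02]],
    [5, [0, 0, 0], [0, 0, 0.045]],
    [5, [0, 0, 0], [0, 0, 0.07]],
    [5, [0, 0, 0], [0, 0, 0.095]],
    [5, [0, 0, 0], [0, 0, 0.1]],
  ],
)

```text
time_s: 9.75
position: [0.5534, 0.0797, 0.1122]
orientation: [[-0.484, 0.875, 0.003], [0.875, 0.484, 0.0], [-0.001, 0.003, -1.0]]
wrist_force: [-0.6, 1.4, 13.4]
width: 0.0136
finger_force: 30.0
```

Call:
carry_out(
  rows=[
    [5, [0, 0, 0], [0, 0, 0.025]],
    [5, [0, 0, 0], [0, 0, 0.05]],
    [5, [0, 0, 0], [0, 0, 0.075]],
    [5, [0, 0, 0], [0, 0, 0.094]],
    [5, [0, 0, 0], [0, 0, 0.094]],
    [5, [0, 0, 0], [0, 0, 0.094]],
    [5, [0, 0, 0], [0, 0, 0.094]],
    [5, [0, 0, 0], [0, 0, 0.094]],
  ],
)

```text
time_s: 10.55
position: [0.5533, 0.0797, 0.1122]
orientation: [[-0.211, 0.977, 0.003], [0.977, 0.211, 0.0], [-0.0, 0.003, -1.0]]
wrist_force: [-2.1, 1.4, 13.4]
width: 0.0139
finger_force: 30.0
```

Call:
carry_out(
  rows=[
    [5, [0, 0, 0], [0, 0, 0]],
    [5, [0, 0, 0], [0, 0, 0]],
    [5, [0, 0, 0], [0, 0, 0]],
    [5, [0, 0, 0], [0, 0, 0]],
    [5, [0, 0, 0], [0, 0, 0]],
    [5, [0, 0, 0], [0, 0, 0]],
    [5, [0, 0, 0], [0, 0, 0]],
  ],
)

```text
time_s: 11.25
position: [0.5533, 0.0797, 0.1122]
orientation: [[-0.212, 0.977, 0.003], [0.977, 0.212, 0.0], [-0.0, 0.003, -1.0]]
wrist_force: [-1.7, 1.4, 13.9]
width: 0.0136
finger_force: 30.0
```

```bash
python3 - <<'E'
from h import *
s=env.state();print(s["position"],s["wrist_force"],np.degrees(np.arctan2(s["orientation"][1,1],s["orientation"][0,1])))
t=env.camera("top");d=env.camera("side");w=env.camera("wrist")
for c in("top","side","wrist"):
  for n in ("bubble_mid","vial_mid"):
    for b in env.boxes_of(c,n)[:2]:print(c,n,round(b["p"],2),(np.array(b["bbox"])*[560,420,560,420]).round(1))
a=cv2.resize(t[180:330,230:480],(800,480),interpolation=2)[:, :]
b=cv2.resize(d[110:290,240:400],(356,400),interpolation=2)
o=np.zeros((600,800,3),np.uint8);o[:300,:500]=cv2.resize(t[180:330,230:480],(500,300),interpolation=2);o[300:,:400]=cv2.resize(w,(400,300));o[200:600,440:796]=b
cv2.imwrite("pics/c.png",o)
E
```

```text
[0.55334046 0.0797391  0.11221395] [-1.73640688  1.41185477 13.88625389] 12.211055236162307
top vial_mid 0.36 [172.  255.7 200.4 285.3]
side bubble_mid 0.37 [293.  219.6 317.8 244.3]
side vial_mid 0.77 [271.1 159.6 363.6 261.4]
wrist vial_mid 0.82 [ 26.7 104.1 421.7 372.7]
wrist vial_mid 0.71 [228.1 199.8 334.7 296.9]
```

View pics/c.png

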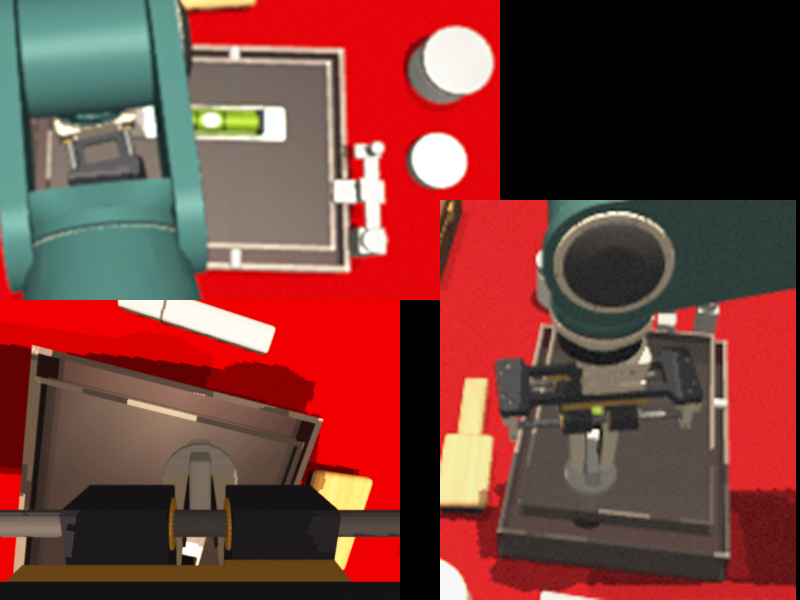

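The top view shows the bubble at crop (210,120) with a ring to its right near (222,120). The hook is closed in its catch at (365,190). I'll measure the bubble against the rings.

```bash
cat > m.py <<'E'
from h import *
C=cam("top");t=np.mean([env.camera("top").astype(float) for _ in range(4)],0)
a=np.radians(-1.6);yax=np.array([-np.sin(a),np.cos(a)]);k=np.array([.553,.079])
for d in range(100,182,2):
    v=[]
    for o in(-.003,0,.003):
        p=proj(C,np.array([*(k-yax*d/1000+o*np.array([np.cos(a),np.sin(a)])),.094]));v.append(cv2.getRectSubPix(t.astype(np.float32),(1,1),tuple(map(float,p)))[0,0])
    print(d,p[0].round(1),np.mean(v,0).astype(int).tolist())
E
python3 m.py
```

```text
100 323.9 [148, 158, 99]
102 324.9 [137, 164, 111]
104 325.8 [107, 188, 144]
106 326.8 [76, 189, 156]
108 327.8 [66, 170, 145]
110 328.7 [65, 189, 158]
112 329.7 [80, 222, 192]
114 330.7 [143, 243, 227]
116 331.6 [218, 252, 248]
118 332.6 [251, 254, 254]
120 333.6 [255, 255, 255]
122 334.5 [255, 255, 254]
124 335.5 [255, 255, 254]
126 336.5 [255, 255, 254]
128 337.4 [254, 254, 254]
130 338.4 [245, 254, 252]
132 339.3 [194, 246, 234]
134 340.3 [101, 223, 194]
136 341.3 [63, 189, 156]
138 342.2 [67, 179, 151]
140 343.2 [68, 209, 174]
142 344.2 [66, 227, 190]
144 345.1 [66, 228, 192]
146 346.1 [66, 227, 191]
148 347.1 [66, 227, 191]
150 348.0 [66, 226, 191]
152 349.0 [65, 226, 191]
154 350.0 [65, 226, 191]
156 350.9 [65, 227, 191]
158 351.9 [65, 228, 191]
160 352.9 [65, 228, 191]
162 353.8 [65, 227, 191]
164 354.8 [66, 228, 192]
166 355.8 [66, 228, 193]
168 356.7 [64, 227, 190]
170 357.7 [61, 209, 172]
172 358.7 [65, 161, 135]
174 359.6 [71, 104, 98]
176 360.6 [99, 105, 104]
178 361.6 [180, 186, 178]
180 362.5 [242, 246, 240]
```

The rings are at 108.3 and 137.3 mm (mid 122.8) and the bubble is at 123.7 mm, 0.9 mm short. I'll turn about 2° more.

Call:
carry_out(
  rows=[
    [5, [0, 0, 0], [0, 0, 0.007]],
    [5, [0, 0, 0], [0, 0, 0.013]],
    [5, [0, 0, 0], [0, 0, 0.013]],
    [5, [0, 0, 0], [0, 0, 0.013]],
    [5, [0, 0, 0], [0, 0, 0.013]],
    [5, [0, 0, 0], [0, 0, 0.013]],
    [5, [0, 0, 0], [0, 0, 0.013]],
    [5, [0, 0, 0], [0, 0, 0.013]],
  ],
)

```text
time_s: 12.7
position: [0.5534, 0.0797, 0.1122]
orientation: [[-0.172, 0.985, 0.003], [0.985, 0.172, 0.0], [-0.0, 0.003, -1.0]]
wrist_force: [-1.3, 1.8, 13.8]
width: 0.0136
finger_force: 30.0
```

Call:
carry_out(
  rows=[
    [5, [0, 0, 0], [0, 0, 0]],
    [5, [0, 0, 0], [0, 0, 0]],
    [5, [0, 0, 0], [0, 0, 0]],
    [5, [0, 0, 0], [0, 0, 0]],
    [5, [0, 0, 0], [0, 0, 0]],
    [5, [0, 0, 0], [0, 0, 0]],
    [5, [0, 0, 0], [0, 0, 0]],
  ],
)

```text
time_s: 13.4
position: [0.5533, 0.0797, 0.1122]
orientation: [[-0.172, 0.985, 0.003], [0.985, 0.172, 0.0], [-0.0, 0.003, -1.0]]
wrist_force: [-1.3, 0.1, 13.8]
width: 0.0136
finger_force: 30.0
```

```bash
python3 m.py | awk '$1>104&&$1<142'; python3 -c "
from rig import env;s=env.state();print(s['time_s'],s['wrist_force'],s['position'])"
```

```text
106 326.8 [76, 189, 155]
108 327.8 [66, 170, 144]
110 328.7 [64, 190, 158]
112 329.7 [95, 225, 197]
114 330.7 [177, 246, 235]
116 331.6 [237, 253, 252]
118 332.6 [253, 255, 254]
120 333.6 [255, 255, 255]
122 334.5 [255, 255, 254]
124 335.5 [255, 255, 254]
126 336.5 [255, 255, 255]
128 337.4 [253, 254, 254]
130 338.4 [232, 252, 249]
132 339.3 [166, 244, 228]
134 340.3 [87, 221, 189]
136 341.3 [63, 188, 156]
138 342.2 [68, 179, 151]
140 343.2 [68, 209, 174]
13.6 [-2.17088261  1.17627776 13.91022417] [0.55334833 0.07972591 0.11221088]
```

The bubble edges are at 113.6 and 132.2 mm (mid 122.9) against a ring mid of 122.8, and the knob is held down at 14 N. I'll hand it in.

```bash
python3 -c "
from rig import env;print(env.finish_job())"
```

```text
the job is handed in; nothing more can be done
None
```

I handed the job in at about 13.6 s: the hook is closed against its stop, the arm is holding the knob down at about 14 N, the bubble is centred to about 0.1 mm, and I moved nothing else.

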